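Stand the toppled sorting pot back up and put the punches into its pockets

ROBOT

A 6-joint arm with a two-finger parallel gripper is mounted at the origin on the work surface. World frame = base frame: x ahead of the robot, y to its left, z up, the work surface at z = 0. Lengths are in mm, angles in degrees, forces in N, time in s.
With the tool pointing down it reaches from about 300 to 850 mm from the base axis. Payload 4.2 kg.
Tool frame: the origin (TCP) lies on the centre line of the jaws, within the pads' length; the fingertips stand 14 mm ahead of it and the grasp point (between the pads) lies 5 mm behind it; z points along the fingers, y is the line along which they close (so a half turn about z gives the same grasp; the last joint's range is limited). The gripper opens to 91 mm and grips with 3 to 60 N. Pads are 32 mm wide; open, the fingers measure 118 mm over their backs; the gripper's body (76 mm by 178 mm) begins 60 mm behind the grasp point.
Start: joints at [64.286, 18.312, 89.639, -0, 72.044, -1.146], TCP at [239.077, 522.957, 227.976] pointing down, gripper open.
Joint ranges: [-177.97, 177.97], [-48.28, 115.42], [12.27, 149.76], [-77.06, 257.06], [2.81, 150.46], [-146.56, 146.56]. Speed limits (degrees/s): [147.25, 147.25, 180, 180, 180, 180].

INTERFACE

Orientations are given as [roll, pitch, yaw] about the fixed x, y, z axes, in that order (R = Rz(yaw) Ry(pitch) Rx(roll)).
In Python, from workcell import * gives the robot as it stands. The module is installed in compiled form; this text tells all that it offers.
- The arm moves only by the shell command python3 -m crank 'ROWS' [FORCE]. ROWS is JSON, a list of rows, each an object of numbers: "grip": the finger opening in m, from 0 to 0.0912; "x", "y", "z": the shift along the tool's x, y, z in m; "yaw": the turn about the tool's z in rad. In form: [{"grip": .., "x": .., "y": .., "z": .., "yaw": ..}, ...]. A call has exactly 5 rows; each row is the pose to reach, as a shift and turn from the pose commanded when the call began, along the tool's axes at that moment; what a row does not reach only later rows make up. A row lasts 1/12 s, in which the tool goes at most 41.7 mm and 7.16 degrees, less where a joint would pass 70% of its speed; a pose out of reach is approached as far as the arm can. A call with a gripper value outside its range is refused whole. The fingers move at their own pace and stop on an object; FORCE is the grip in N (left out, the last holds). Time passes only in rows, so rows that repeat a pose let the fingers close, or fill a call up. It gives the time, the measured TCP pose, the force, the opening and the grip force at its end, in the units of the state.
- state(): the state, without advancing time (a new reading comes with each control period).
- grab_frame(name): name is "scene" or "top"; returns the picture (480x640x3 uint8, red, green, blue); there is no depth.
- camera_model(name): a dict with "intrinsics" (3x3 intrinsics, pixels), "distortion" ([k1, k2, p1, p2, k3] as OpenCV has them; the pictures are not rectified), "R" (3x3) and "t" (3): a world point X has camera coordinates R X + t. Camera axes: x right, y down, z forward; pixel columns grow to the right and rows downward; lengths in mm; the calibration is good to about 2 mm. A picture is of the moment at which its call begins. camera_model takes no time and is no camera call.
- job_done(): hands the job in; it is judged then, once.
The state is a dict: "time_s": time; "qpos": joint angles; "qvel": joint speeds; "effort": joint torques, N m; "ee_pos": TCP position; "ee_rot": TCP orientation; "force": force on the tool from outside, world axes, zero at the start; "torque": the same for the moment, N m; "gripper_width": finger opening in mm; "gripper_force": force on a finger pad.
Only numpy, scipy, OpenCV 4.12 (cv2) and the standard library are available. Lean on these libraries where they do the work, as an engineer would, in place of code of your own. Each camera call takes 0.05 s, during which the arm holds its last target. There are 200 camera calls.

TASK

The two-pocket sorting pot has been knocked over and its two pointed nylon forming punches have come out onto the bench: stand the pot upright on the steel bench plate and let go of it, then drop the punches in one at a time, one into each pocket so that they cannot scratch one another. The flat nylon disc does not belong in it; leave it and everything else on the bench where it is.

Things in the scene. Friction and masses are not known exactly. Their poses are not given: they have to be found in the camera images.
- pot: Open box of aluminium sheet, 88 (x) x 52 (y) x 96 mm (z), 220 g, walls 3 mm. Origin: centre of the box, 48 mm above its underside; z points out of the mouth. A rim-high divider in its y-z plane leaves two pockets, each 39.5 x 46 mm inside, 93 mm deep. Starts lying on a 52 x 96 mm narrow face: z level, x vertical (88 mm high, 52 wide), mouth away from the robot or sideways.
- pocket_a (a point): Centre of the mouth of one pocket, level with the rim, 21 mm to the +x side of the pot's z axis; axes as the pot's.
- pocket_b (a point): Centre of the mouth of the other pocket, level with the rim, 21 mm to the -x side of the pot's z axis; axes as the pot's.
- plate: Dark steel bench plate 130 (x) x 100 (y) x 12 mm thick, fixed, lying flat on the bench. Origin: centre of its underside, at bench height.
- punch_1: White nylon forming punch, 30 g, standing on its flat base: a cylinder of 28 mm diameter for its lower 18 mm, then a cone narrowing to a blunt 10 mm tip, 34 mm high in all. Origin: on its axis at half its height, 17 mm above the base; z to the tip.
- punch_2: A second nylon forming punch, the same as punch_1.
- disc: Flat white nylon disc, 46 mm diameter, 12 mm high; not a punch. Origin: centre of its underside, on the bench; z up its axis. Leave alone.
- doming_block: Steel cube of 40 mm with dimples in its top. Origin: centre of its underside, on the bench; z up its axis. Leave alone.
- tub: White capped tub, 56 mm diameter, 55 mm high, black lid. Origin: centre of its underside, on the bench; z up its axis. Leave alone.
- dish: White ceramic dish, 70 mm across the rim, 28 mm high. Origin: centre of its underside, on the bench; z up its axis. Leave alone.
- flux_jar: Amber jar, 42 mm diameter, 55 mm high, black lid. Origin: centre of its underside, on the bench; z up its axis. Leave alone.
- tin: Round steel tin, 60 mm diameter, 45 mm high. Origin: centre of its underside, on the bench; z up its axis. Leave alone.
- graver: Graver (looks like a screwdriver), 150 mm long, 26 mm thick, lying along its x, handle to its -x; origin on the bench under its middle. Leave alone.
- hammer: Small hammer, 240 mm long, 26 mm thick, head 90 mm across at its +x end, lying along its x behind the work area; handle to its -x; origin on the bench under its middle. Leave alone.

How it is judged:
By the outcome, as a careful person would: the job done as asked, in the order asked, and still so for the second after the job is handed in, with the robot touching nothing.
It also fails if it takes over 72 s, if anything falls off the work surface, if the arm or the gripper's body presses on something with over 40 N, if the wrist force passes 120 N, or if a joint passes its speed limit or range.

## Working session

There is one attempt and no reset: what is moved stays moved. The work goes in short steps, Python scripts to look and compute and a shell command to move; the robot and the scene stay as the last step left them, time stands still between calls to the robot, and variables do not carry over. Pictures are saved under pics/ and viewed, at most 10 in all, crops included, and the job is handed in when it is done.

```bash
mkdir -p pics; python3 - <<'E'
from workcell import *
import cv2
for n in ("scene","top"):
    im=grab_frame(n); cv2.imwrite(f"pics/{n}0.png",im[:,:,::-1])
    m=camera_model(n); print(n,m)
print(state())
E
```

```text
scene {'intrinsics': array([[583.79109332,   0.        , 324.52007655],
       [  0.        , 583.79109332, 240.11043123],
       [  0.        ,   0.        ,   1.        ]]), 'distortion': array([-0.03538857,  0.        ,  0.        ,  0.        ,  0.        ]), 'R': array([[ 0.7298827 ,  0.68351504,  0.00885692],
       [ 0.40799156, -0.42519945, -0.80792841],
       [-0.54846526,  0.59330652, -0.58921409]]), 't': array([-404.69415565, -180.8255779 , 1639.1558689 ])}
top {'intrinsics': array([[459.1078424 ,   0.        , 310.86841779],
       [  0.        , 459.1078424 , 246.15705959],
       [  0.        ,   0.        ,   1.        ]]), 'distortion': array([-0.04638666,  0.        ,  0.        ,  0.        ,  0.        ]), 'R': array([[ 0.01264028, -0.99988731, -0.00809907],
       [-0.98764239, -0.01121928, -0.1563222 ],
       [ 0.15621371,  0.00997494, -0.98767291]]), 't': array([ -2.05496766, 565.31469321, 929.03810529])}
{'time_s': 0.1, 'qpos': array([ 6.42850988e+01,  1.83468709e+01,  8.96984814e+01,  8.02520982e-04,
        7.20441806e+01, -1.14627265e+00]), 'qvel': array([ 0.03916458, -0.05723649, -0.20733416,  0.08460026, -0.11695026,
       -0.02677067]), 'effort': array([ 6.48444111e-04, -4.13333559e+01, -2.32509166e+01,  7.30598811e-02,
        4.21946088e-02, -4.13823591e-05]), 'ee_pos': array([238.88942704, 522.55945708, 227.22177252]), 'ee_rot': array([-1.79910500e+02, -2.55398955e-03,  1.55431121e+02]), 'force': array([ 0.04439588, -0.5263844 , -0.57514424]), 'torque': array([-0.03401882, -0.01167037, -0.02108671]), 'gripper_force': 0.0, 'gripper_width': 91.00495944113395}
```

View pics/scene0.png

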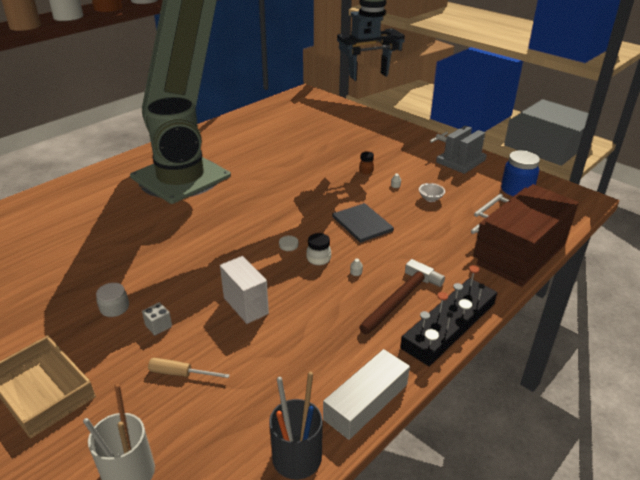

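View pics/top0.png

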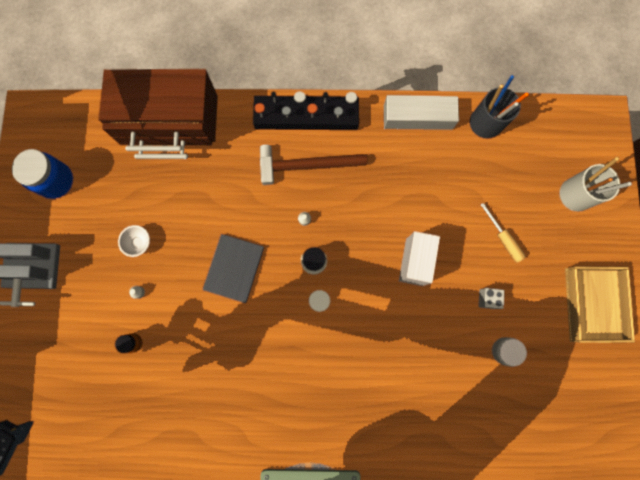

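The scene view shows the pot at (245,288), the plate at (362,222), and punches at (356,268) and (396,181). In the top view they are at (420,258), (234,267), (304,218) and (136,292). The disc is at top (319,301) and the tub at (313,260). I'll zoom in to measure the corners.

```bash
cat > h.py <<'E'
import numpy as np, cv2
from workcell import *
def ray(n,uv):
    m=camera_model(n); R=m["R"];t=m["t"]
    p=cv2.undistortPoints(np.array([[uv]],float),m["intrinsics"],m["distortion"])[0,0]
    return -R.T@t, R.T@np.array([p[0],p[1],1])
def at(n,uv,z):
    c,d=ray(n,uv); return c+d*(z-c[2])/d[2]
def proj(n,X):
    m=camera_model(n)
    return cv2.projectPoints(np.array(X,float).reshape(-1,1,3),cv2.Rodrigues(m["R"])[0],m["t"],m["intrinsics"],m["distortion"])[0][:,0]
E
python3 - <<'E'
import cv2,numpy as np
t=cv2.imread("pics/top0.png");s=cv2.imread("pics/scene0.png")
def c(im,x,y,w,h): return cv2.resize(im[y:y+h,x:x+w],(400,300),interpolation=cv2.INTER_CUBIC)
o=np.vstack([np.hstack([c(t,380,213,80,60+15)[:300], c(s,200,240,80,60)]) if 0 else np.hstack([c(t,372,222,100,75),c(s,195,247,100,75)]),
 np.hstack([c(t,182,230,100,75),c(s,310,190,100,75)])])
cv2.imwrite("pics/z1.png",o)
from h import at
for n,uv,z in [("top",(304,216),30),("top",(305,219),10),("scene",(356,268),17),("top",(136,292),17),("scene",(396,181),17),("top",(313,258),55),("top",(319,301),12)]: print(n,uv,at(n,uv,z).round(1))
E
```

```text
top (304, 216) [633.8  20.7  30. ]
top (305, 219) [631.6  18.9  10. ]
scene (356, 268) [638.9  11.   17. ]
top (136, 292) [464.7 383.1  17. ]
scene (396, 181) [471.2 374.2  17. ]
top (313, 258) [ 5.386e+02 -1.000e-01  5.500e+01]
top (319, 301) [451.1 -14.   12. ]
```

View pics/z1.png

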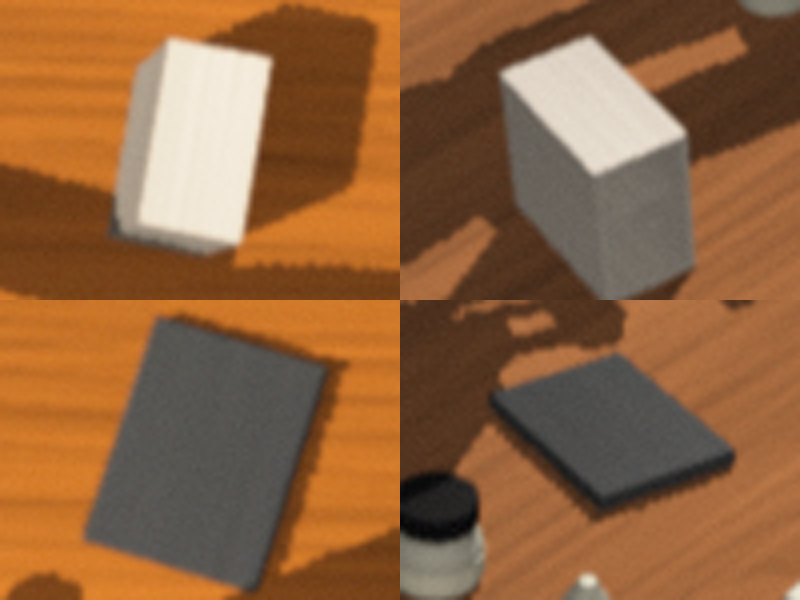

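The zoom shows the pot's top face in the top view at about (414.5,231.5), (440,237), (432.5,283), (406.5,277.5), and the plate's corners are clear. The mouth end is uncertain, so I'll fit the geometry and raise the contrast.

```bash
python3 - <<'E'
import cv2,numpy as np
from h import *
for n in("top","scene"): print(n,"cam",ray(n,(320,240))[0].round(0))
P=[at("top",p,88)[:2] for p in[(414.5,231.5),(440,237),(432.5,283.25),(406.5,277.5)]]
S=[at("scene",(195+a/4,247+b/4),88)[:2] for a,b in[(500-400,75),(590-400,37),(686-400,132),(597-400,175)]]
L=[at("top",(182+a/4,230+(b-300)/4),12)[:2] for a,b in[(157,318),(327,368),(255,590),(85,540)]]
L2=[at("scene",(310+(a-400)/4,190+(b-300)/4),12)[:2] for a,b in[(490,397),(617,353),(734,455),(601,500)]]
for q in(P,S,L,L2):
    q=np.array(q);e=np.roll(q,-1,0)-q
    print(q.round(0).tolist(),"c",q.mean(0).round(1),"len",np.linalg.norm(e,axis=1).round(0),"ang",np.degrees(np.arctan2(e[:,1],e[:,0])).round(1))
t=grab_frame("top")[:,:,::-1];s=grab_frame("scene")[:,:,::-1]
def c(im,x,y,w,h):
    k=np.clip((im[y:y+h,x:x+w].astype(float)/255)**.5*255,0,255).astype(np.uint8)
    return cv2.resize(k,(400,500),interpolation=cv2.INTER_CUBIC)
cv2.imwrite("pics/z2.png",np.hstack([c(t,394,225,56,70),c(s,215,250,60,75)]))
E
```

```text
top cam [ 413.   -5. 1006.]
scene cam [1268. -773.  823.]
[[591.0, -206.0], [580.0, -258.0], [486.0, -240.0], [497.0, -188.0]] c [ 538.6 -223.2] len [53. 96. 53. 96.] ang [-101.7  169.2   78.1  -10.9]
[[492.0, -242.0], [500.0, -190.0], [592.0, -207.0], [585.0, -258.0]] c [ 542.5 -224.5] len [52. 93. 51. 95.] ang [ 80.4 -10.5 -97.9 170.2]
[[594.0, 203.0], [567.0, 108.0], [446.0, 144.0], [471.0, 237.0]] c [519.7 173.2] len [ 99. 127.  97. 127.] ang [-105.8  163.7   74.7  -15.5]
[[452.0, 138.0], [477.0, 233.0], [602.0, 194.0], [574.0, 103.0]] c [526.  167.3] len [ 98. 131.  96. 127.] ang [  75.5  -17.3 -107.2  163.7]
```

View pics/z2.png

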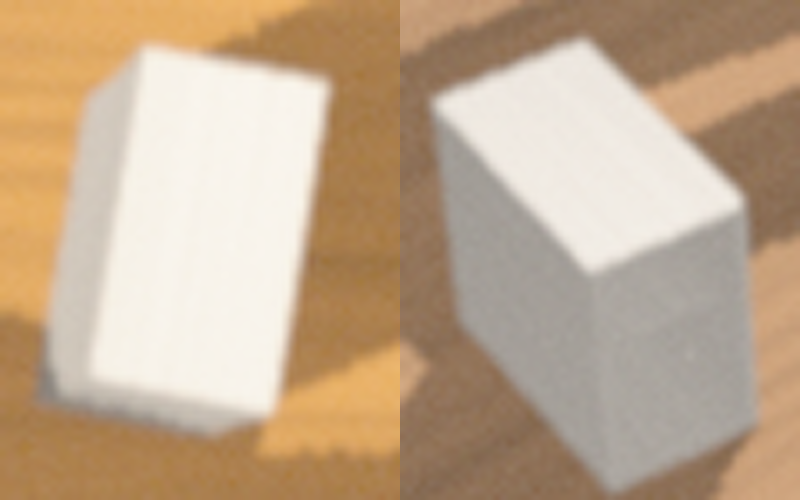

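The +x end face shows a faint horizontal line at mid-height, which I read as the divider, so the mouth faces +x, away from the robot. The -x end looks closed. The pot is at about (540,-224) with the mouth heading near -10.6°. I'll move over its mouth end.

```bash

python3 -m crank '[{"grip":0.091,"x":-0.031,"y":-0.027,"z":0,"yaw":0},{"grip":0.091,"x":-0.062,"y":-0.054,"z":0,"yaw":0},{"grip":0.091,"x":-0.093,"y":-0.082,"z":0,"yaw":0},{"grip":0.091,"x":-0.124,"y":-0.109,"z":0,"yaw":0},{"grip":0.091,"x":-0.154,"y":-0.1365,"z":0,"yaw":0}]'
python3 -m crank '[{"grip":0.091,"x":-0.031,"y":-0.027,"z":0,"yaw":0},{"grip":0.091,"x":-0.062,"y":-0.054,"z":0,"yaw":0},{"grip":0.091,"x":-0.093,"y":-0.082,"z":0,"yaw":0},{"grip":0.091,"x":-0.124,"y":-0.109,"z":0,"yaw":0},{"grip":0.091,"x":-0.154,"y":-0.1365,"z":0,"yaw":0}]'
python3 -m crank '[{"grip":0.091,"x":-0.031,"y":-0.027,"z":0,"yaw":0},{"grip":0.091,"x":-0.062,"y":-0.054,"z":0,"yaw":0},{"grip":0.091,"x":-0.093,"y":-0.082,"z":0,"yaw":0},{"grip":0.091,"x":-0.124,"y":-0.109,"z":0,"yaw":0},{"grip":0.091,"x":-0.154,"y":-0.1365,"z":0,"yaw":0}]'
python3 -m crank '[{"grip":0.091,"x":-0.031,"y":-0.027,"z":0,"yaw":-0.05},{"grip":0.091,"x":-0.062,"y":-0.054,"z":0,"yaw":-0.1},{"grip":0.091,"x":-0.093,"y":-0.082,"z":0,"yaw":-0.15},{"grip":0.091,"x":-0.124,"y":-0.109,"z":0,"yaw":-0.2},{"grip":0.091,"x":-0.154,"y":-0.1365,"z":0,"yaw":-0.244}]'
```

```text
time_s: 0.62
ee_pos: [322.7, 332.9, 227.8]
ee_rot: [-180.0, 0.0, 155.5]
force: [0.9, -0.3, 0.3]
gripper_width: 90.6
gripper_force: 0.0
time_s: 1.03
ee_pos: [406.0, 144.7, 228.1]
ee_rot: [180.0, 0.0, 155.4]
force: [-0.4, -0.1, -0.6]
gripper_width: 91.0
gripper_force: 0.0
time_s: 1.45
ee_pos: [489.4, -43.7, 228.0]
ee_rot: [180.0, 0.0, 155.4]
force: [1.0, 0.4, -0.9]
gripper_width: 91.1
gripper_force: 0.0
time_s: 1.87
ee_pos: [572.7, -231.8, 227.7]
ee_rot: [180.0, -0.0, 169.5]
force: [1.5, 0.4, 0.9]
gripper_width: 90.8
gripper_force: 0.0
```

```bash
python3 - <<'E'
from h import *
s=state();p=s["ee_pos"];yw=np.radians(s["ee_rot"][2]);ty=np.array([np.sin(yw),-np.cos(yw),0]);tx=np.array([np.cos(yw),np.sin(yw),0])
o=[]
for n,(x,y,w,h) in(("scene",(190,190,110,137)),("top",(360,200,110,137))):
    im=grab_frame(n)[:,:,::-1].copy()
    if n=="scene":
        g=im[250:328,215:275].astype(float); k=np.clip((g-70)*3,0,255).astype(np.uint8); im[250:328,215:275]=k
    im=cv2.resize(im[y:y+h,x:x+w],(400,498),interpolation=cv2.INTER_CUBIC);f=400/w
    for sg in(1,-1):
      for xx in(16,-16):
        q=proj(n,p+sg*45.5*ty+xx*tx-[0,0,14])[0]
        cv2.circle(im,(int((q[0]-x+.5)*f),int((q[1]-y+.5)*f)),3,(0,0,255),-1)
    o.append(im)
cv2.imwrite("pics/z3.png",np.hstack(o))
E
```

```text
(no output)
```

View pics/z3.png

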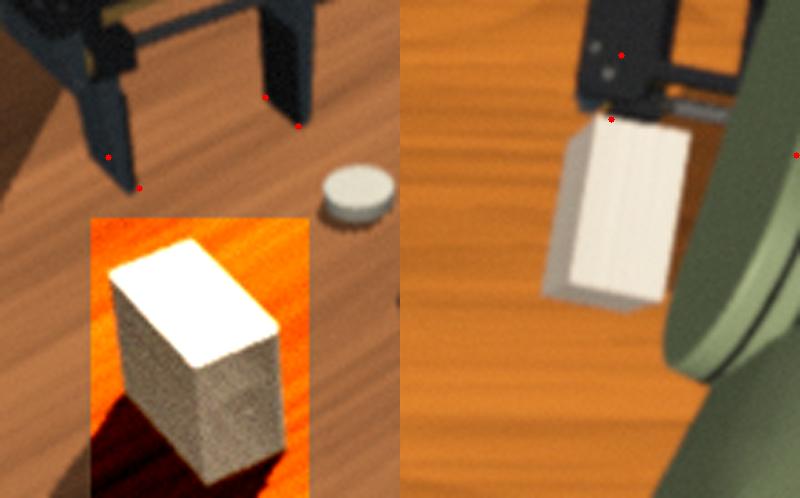

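The fingertips project to within about 2 px of where they appear, so the calibration holds. The mouth end is still not clear. I'll rectify both end faces from averaged frames and stretch the contrast.

```bash
python3 - <<'E'
from h import *
a=np.radians(-10.6);m=np.array([np.cos(a),np.sin(a),0]);l=np.array([-m[1],m[0],0]);k=np.array([0,0,1.])
o=[]
F={n:np.mean([grab_frame(n).astype(float) for _ in range(5)],0) for n in("scene","top")}
for n,c0,sg in(("scene",[542.5,-224.5,0],1),("top",[538.6,-223.2,0],-1)):
    c=np.array(c0)+sg*48*m
    w=sg*l # horizontal to the right
    W=[c-26*w+88*k,c+26*w+88*k,c+26*w,c-26*w]
    q=proj(n,W).astype(np.float32); 
    H=cv2.getPerspectiveTransform(q,np.float32([[40,40],[300,40],[300,480],[40,480]]))
    r=cv2.warpPerspective(F[n],H,(340,520),flags=cv2.INTER_CUBIC).mean(2)
    lo,hi=np.percentile(r[60:460,60:280],[2,98]);print(n,lo,hi,r[60:470:25,170].round())
    o.append(np.clip((r-lo)/(hi-lo)*200+25,0,255).astype(np.uint8))
cv2.imwrite("pics/z4.png",np.hstack(o))
E
```

```text
scene 100.47373827107748 112.92827107676987 [103. 108. 108. 110. 112. 109. 104. 104. 108. 107. 108. 108. 111. 111.
 110. 111. 102.]
top 122.44176617522413 159.07592668440455 [165. 156. 147. 140. 138. 137. 137. 137. 136. 136. 136. 136. 135. 133.
 129. 124. 120.]
```

View pics/z4.png

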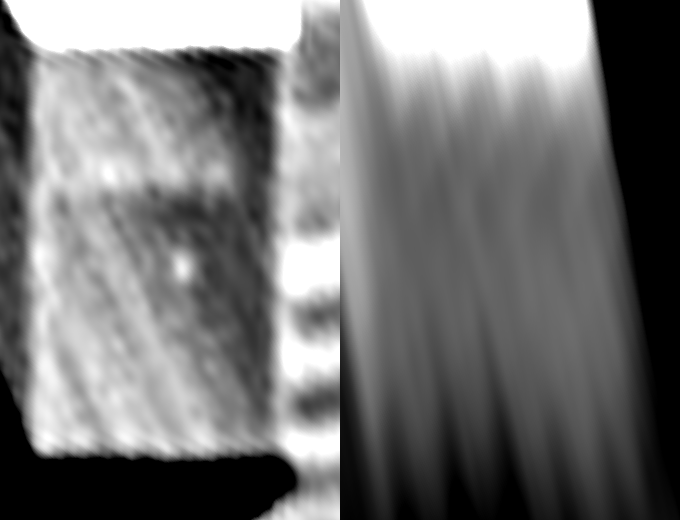

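The rectified +x face shows the wall edges and a mid partition, so it is the mouth. The -x end is a plain closed face. Next I'll descend to grip the side walls near the mouth.

```bash

python3 -m crank '[{"grip":0.091,"x":-0.001,"y":0.0,"z":0.04,"yaw":0},{"grip":0.091,"x":-0.003,"y":0.001,"z":0.08,"yaw":0},{"grip":0.091,"x":-0.005,"y":0.002,"z":0.12,"yaw":0},{"grip":0.091,"x":-0.005,"y":0.002,"z":0.16,"yaw":0},{"grip":0.091,"x":-0.005,"y":0.002,"z":0.193,"yaw":0}]'
python3 -m crank '[{"grip":0.07,"x":0,"y":0,"z":0,"yaw":0},{"grip":0.055,"x":0,"y":0,"z":0,"yaw":0},{"grip":0.045,"x":0,"y":0,"z":0,"yaw":0},{"grip":0.045,"x":0,"y":0,"z":0,"yaw":0},{"grip":0.045,"x":0,"y":0,"z":0,"yaw":0}]' 8
python3 -m crank '[{"grip":0.045,"x":0,"y":0,"z":0,"yaw":0},{"grip":0.045,"x":0,"y":0,"z":0,"yaw":0},{"grip":0.045,"x":0,"y":0,"z":-0.005,"yaw":0},{"grip":0.045,"x":0,"y":0,"z":-0.012,"yaw":0},{"grip":0.045,"x":0,"y":0,"z":-0.02,"yaw":0}]' 8
```

```text
time_s: 2.88
ee_pos: [576.7, -227.8, 32.6]
ee_rot: [180.0, -0.1, 169.4]
force: [0.2, -0.8, -0.8]
gripper_width: 91.3
gripper_force: 0.0
time_s: 3.3
ee_pos: [579.2, -229.3, 37.7]
ee_rot: [-179.9, 0.3, 169.4]
force: [0.6, -0.6, -0.3]
gripper_width: 60.5
gripper_force: 0.0
time_s: 3.72
ee_pos: [577.1, -228.5, 55.1]
ee_rot: [180.0, -0.1, 169.4]
force: [1.4, 0.2, -2.5]
gripper_width: 52.2
gripper_force: 8.0
```

```bash

python3 -m crank '[{"grip":0.045,"x":0,"y":0,"z":-0.01,"yaw":0},{"grip":0.045,"x":0,"y":0,"z":-0.02,"yaw":0},{"grip":0.045,"x":0,"y":0,"z":-0.03,"yaw":0},{"grip":0.045,"x":0,"y":0,"z":-0.04,"yaw":0},{"grip":0.045,"x":0,"y":0,"z":-0.045,"yaw":0}]' 5
python3 - <<'E'
from h import *
cv2.imwrite("pics/a1.png",cv2.resize(grab_frame("scene")[160:340,150:310,::-1],(533,600),interpolation=cv2.INTER_CUBIC))
E
```

```text
time_s: 4.13
ee_pos: [578.3, -229.0, 102.0]
ee_rot: [-180.0, 0.2, 169.4]
force: [-0.8, -0.2, -0.8]
gripper_width: 52.4
gripper_force: 5.0
```

View pics/a1.png

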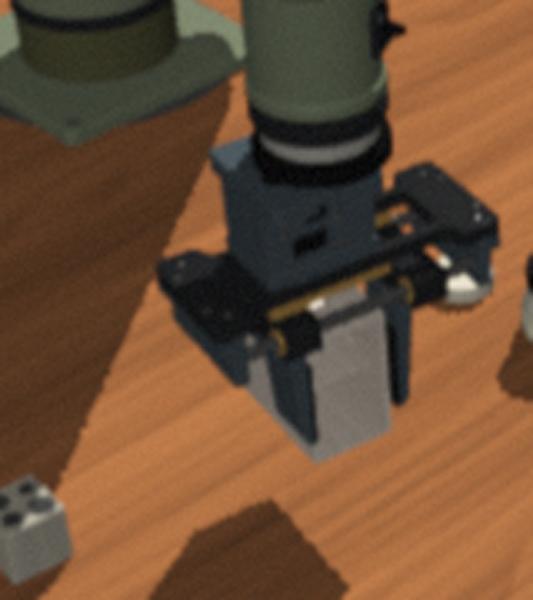

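The pot is held level at 5 N and has not pivoted. I'll cut the grip to 3 N so gravity swings it, and watch the wrist moment as well as the view.

```bash
cat >> h.py <<'E'
def wrench(n=4):
    r=[]
    for _ in range(n):
        im=grab_frame("scene"); s=state(); r.append(np.r_[s["force"],s["torque"]])
    yw=np.radians(s["ee_rot"][2]);l=np.array([np.sin(yw),-np.cos(yw),0])
    r=np.array(r); print("F",r[:,:3].mean(0).round(2),"T.y",(r[:,3:]@l).round(3),"w",s["gripper_width"].round(1),"gf",s["gripper_force"],"z",s["ee_pos"][2].round(1))
    return im
E
python3 - <<'E'
from h import *
cv2.imwrite("pics/b0.png",wrench()[:,:,::-1])
E
python3 -m crank '[{"grip":0.045,"x":0,"y":0,"z":0,"yaw":0},{"grip":0.045,"x":0,"y":0,"z":0,"yaw":0},{"grip":0.045,"x":0,"y":0,"z":0,"yaw":0},{"grip":0.045,"x":0,"y":0,"z":0,"yaw":0},{"grip":0.045,"x":0,"y":0,"z":0,"yaw":0}]' 3
python3 - <<'E'
from h import *
im=wrench()[:,:,::-1]
cv2.imwrite("pics/b1.png",im)
d=np.abs(im.astype(int)-cv2.imread("pics/b0.png")).sum(2)[200:340,190:290]
ys,xs=np.where(d>60);print(len(xs),xs.mean()+190 if len(xs) else 0,ys.mean()+200 if len(xs) else 0)
E
```

```text
time_s: 4.8
ee_pos: [577.6, -228.7, 99.7]
ee_rot: [180.0, -0.0, 169.4]
force: [0.5, -1.1, -2.1]
gripper_width: 52.1
gripper_force: 3.0Traceback (most recent call last):
  File "<stdin>", line 2, in <module>
  File "h.py", line 17, in wrench
    r=np.array(r); print("F",r[:,:3].mean(0).round(2),"T.y",(r[:,3:]@l).round(3),"w",s["gripper_width"].round(1),"gf",s["gripper_force"],"z",s["ee_pos"][2].round(1))
                                                                                     ^^^^^^^^^^^^^^^^^^^^^^^^
AttributeError: 'float' object has no attribute 'round'
Traceback (most recent call last):
  File "h.py", line 17, in wrench
    r=np.array(r); print("F",r[:,:3].mean(0).round(2),"T.y",(r[:,3:]@l).round(3),"w",s["gripper_width"].round(1),"gf",s["gripper_force"],"z",s["ee_pos"][2].round(1))
                                                                                     ^^^^^^^^^^^^^^^^^^^^^^^^
AttributeError: 'float' object has no attribute 'round'
```

```bash
sed -i 's/s\["gripper_width"\].round(1)/round(s["gripper_width"],1)/' h.py; cat >> h.py <<'E'
def pose(im,H0=35,S0=86):
    """fit tilt th and pad contact (s,h) of the pot held at the TCP, from the scene picture (RGB)"""
    st=state();p=st["ee_pos"]+[0,0,5];a=np.radians(st["ee_rot"][2]+180);m=np.array([np.cos(a),np.sin(a),0]);l=np.array([-m[1],m[0],0]);k=np.array([0,0,1.])
    hsv=cv2.cvtColor(np.ascontiguousarray(im),cv2.COLOR_RGB2HSV)
    g=((hsv[...,1]<70)&(hsv[...,2]>75)); wood=hsv[...,1]>110
    q=proj("scene",p-[0,0,30])[0].astype(int); box=np.zeros_like(g); box[q[1]-45:q[1]+50,q[0]-60:q[0]+45]=1
    best=[]
    for th in range(-10,111,5):
      for s in range(S0-20,S0+25,5):
        for h in range(H0-15,H0+26,5):
          t=np.radians(th)
          C=[p+((x-s)*np.cos(t)-(y-h)*np.sin(t))*m+((x-s)*np.sin(t)+(y-h)*np.cos(t))*k+w*l for x in(0,96) for y in(0,88) for w in(-26,26)]
          M=np.zeros(g.shape,np.uint8);cv2.fillConvexPoly(M,cv2.convexHull(proj("scene",C).astype(np.float32)).round().astype(np.int32),1)
          M=M.astype(bool)&box
          best.append((int((g&box&~M).sum()+(wood&M).sum()),th,s,h))
    best.sort();print("fit (err,th,s,h)",best[:4],"gray",int((g&box).sum()))
E
python3 - <<'E'
from h import *
im=wrench();cv2.imwrite("pics/b1.png",im[:,:,::-1]);pose(im)
E
```

```text
F [ 0.06  0.14 -2.27] T.y [-0.013  0.063 -0.     0.036] w 52.2 gf 2.999967522919178 z 99.9
fit (err,th,s,h) [(127, 75, 91, 50), (136, 80, 91, 45), (140, 70, 91, 55), (156, 80, 96, 45)] gray 2020
```

The fit puts the pot already swung to about 75° with its bottom down. I'll firm the grip, lift over the tub and carry it above the plate.

```bash

python3 -m crank '[{"grip":0.045,"x":0,"y":0,"z":0,"yaw":0},{"grip":0.045,"x":0,"y":0,"z":-0.01,"yaw":0},{"grip":0.045,"x":0,"y":0,"z":-0.03,"yaw":0},{"grip":0.045,"x":0,"y":0,"z":-0.055,"yaw":0},{"grip":0.045,"x":0,"y":0,"z":-0.08,"yaw":0}]' 10
python3 -m crank '[{"grip":0.045,"x":0.003,"y":0.01,"z":0,"yaw":0},{"grip":0.045,"x":0.01,"y":0.03,"z":0,"yaw":0},{"grip":0.045,"x":0.02,"y":0.06,"z":0,"yaw":0},{"grip":0.045,"x":0.03,"y":0.09,"z":0,"yaw":0},{"grip":0.045,"x":0.04,"y":0.12,"z":0,"yaw":0}]'
python3 -m crank '[{"grip":0.045,"x":0.01,"y":0.03,"z":0,"yaw":0},{"grip":0.045,"x":0.02,"y":0.06,"z":0,"yaw":0},{"grip":0.045,"x":0.03,"y":0.09,"z":0,"yaw":0},{"grip":0.045,"x":0.04,"y":0.12,"z":0,"yaw":0},{"grip":0.045,"x":0.05,"y":0.15,"z":0,"yaw":0}]'
python3 -m crank '[{"grip":0.045,"x":0.01,"y":0.03,"z":0,"yaw":0.02},{"grip":0.045,"x":0.019,"y":0.06,"z":0,"yaw":0.04},{"grip":0.045,"x":0.027,"y":0.085,"z":0,"yaw":0.06},{"grip":0.045,"x":0.034,"y":0.104,"z":0,"yaw":0.08},{"grip":0.045,"x":0.037,"y":0.112,"z":0,"yaw":0.094}]'
python3 -m crank '[{"grip":0.045,"x":0,"y":0,"z":0.01,"yaw":0},{"grip":0.045,"x":0,"y":0,"z":0.03,"yaw":0},{"grip":0.045,"x":0,"y":0,"z":0.05,"yaw":0},{"grip":0.045,"x":0,"y":0,"z":0.055,"yaw":0},{"grip":0.045,"x":0,"y":0,"z":0.055,"yaw":0}]'
python3 - <<'E'
from h import *
im=wrench();pose(im,50,91);cv2.imwrite("pics/b2.png",cv2.resize(im[120:270,270:430,::-1],(640,600),interpolation=cv2.INTER_CUBIC))
E
```

```text
time_s: 5.62
ee_pos: [577.3, -228.6, 181.2]
ee_rot: [180.0, -0.0, 169.4]
force: [0.6, -1.0, -1.4]
gripper_width: 52.0
gripper_force: 10.0
time_s: 6.03
ee_pos: [559.4, -101.8, 179.6]
ee_rot: [180.0, -0.0, 169.4]
force: [0.0, -0.1, -1.9]
gripper_width: 51.9
gripper_force: 10.0
time_s: 6.45
ee_pos: [537.6, 55.1, 179.8]
ee_rot: [180.0, -0.0, 169.4]
force: [0.3, -0.1, -2.1]
gripper_width: 51.7
gripper_force: 10.0
time_s: 6.87
ee_pos: [521.6, 173.1, 179.7]
ee_rot: [179.9, -0.1, 164.1]
force: [-0.3, -1.1, -2.3]
gripper_width: 51.7
gripper_force: 10.0
time_s: 7.28
ee_pos: [521.3, 169.2, 122.8]
ee_rot: [-179.8, -0.2, 164.0]
force: [-0.4, 0.0, -2.1]
gripper_width: 51.9
gripper_force: 10.0
F [-0.01  0.1  -1.47] T.y [-0.028 -0.036 -0.018 -0.021] w 51.7 gf 9.999909549951553 z 126.0
fit (err,th,s,h) [(501, 75, 91, 50), (505, 80, 91, 50), (505, 80, 96, 45), (513, 85, 101, 45)] gray 1924
```

View pics/b2.png

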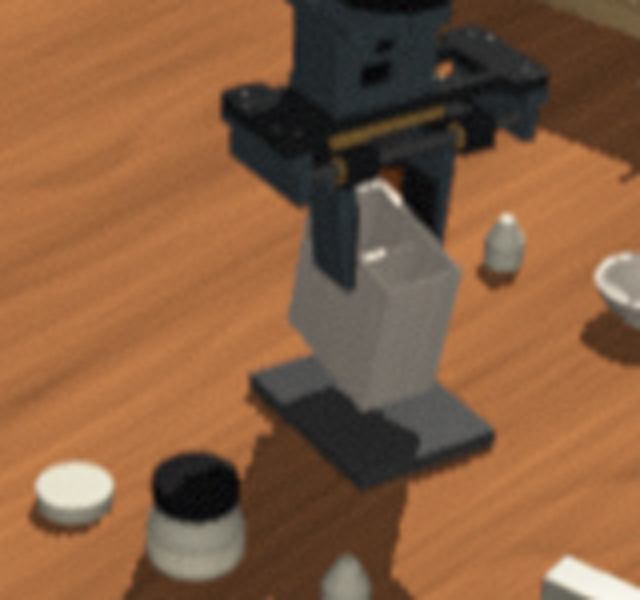

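The pot hangs mouth up over the plate (plate at crop (370,420)), tilted about 15° with its far bottom edge lowest. I'll lower it with a light grip so the contact squares it up.

```bash

python3 -m crank '[{"grip":0.045,"x":0,"y":0,"z":0.005,"yaw":0},{"grip":0.045,"x":0,"y":0,"z":0.01,"yaw":0},{"grip":0.045,"x":0,"y":0,"z":0.014,"yaw":0},{"grip":0.045,"x":0,"y":0,"z":0.016,"yaw":0},{"grip":0.045,"x":0,"y":0,"z":0.018,"yaw":0}]' 4
python3 -m crank '[{"grip":0.045,"x":0,"y":0,"z":0.002,"yaw":0},{"grip":0.045,"x":0,"y":0,"z":0.004,"yaw":0},{"grip":0.045,"x":0,"y":0,"z":0.006,"yaw":0},{"grip":0.045,"x":0,"y":0,"z":0.008,"yaw":0},{"grip":0.045,"x":0,"y":0,"z":0.01,"yaw":0}]' 3
python3 - <<'E'
from h import *
im=wrench(3);pose(im,50,91)
E
python3 -m crank '[{"grip":0.045,"x":0,"y":0,"z":0.001,"yaw":0},{"grip":0.045,"x":0,"y":0,"z":0.002,"yaw":0},{"grip":0.045,"x":0,"y":0,"z":0.003,"yaw":0},{"grip":0.045,"x":0,"y":0,"z":0.004,"yaw":0},{"grip":0.045,"x":0,"y":0,"z":0.005,"yaw":0}]' 3
python3 - <<'E'
from h import *
im=wrench(3);pose(im,50,91);cv2.imwrite("pics/b3.png",cv2.resize(im[120:270,270:430,::-1],(640,600),interpolation=cv2.INTER_CUBIC))
E
```

```text
time_s: 7.9
ee_pos: [522.8, 170.1, 106.5]
ee_rot: [-180.0, -0.0, 164.0]
force: [0.4, -0.2, -2.2]
gripper_width: 52.3
gripper_force: 4.0
time_s: 8.32
ee_pos: [522.9, 170.2, 97.3]
ee_rot: [180.0, 0.0, 164.0]
force: [-3.2, -0.6, 3.6]
gripper_width: 51.9
gripper_force: 3.0
F [-1.43  0.53  2.28] T.y [0.304 0.341 0.385] w 52.1 gf 3.000064305961132 z 96.8
fit (err,th,s,h) [(306, 80, 86, 45), (313, 85, 91, 40), (313, 90, 86, 35), (321, 80, 91, 45)] gray 1662
time_s: 8.88
ee_pos: [522.9, 170.2, 91.9]
ee_rot: [180.0, 0.0, 164.0]
force: [-2.3, 0.1, 3.9]
gripper_width: 51.7
gripper_force: 3.0
F [-1.67  0.03  2.16] T.y [0.315 0.328 0.351] w 51.9 gf 3.0000803992152214 z 91.7
fit (err,th,s,h) [(338, 90, 86, 35), (340, 90, 81, 35), (341, 95, 86, 35), (342, 85, 86, 40)] gray 1645
```

The fit gives about 85–90° with plate contact at 2 N. From here the pot settles upright by itself, so I'll open the fingers, rise clear and check.

```bash

python3 -m crank '[{"grip":0.054,"x":0,"y":0,"z":0,"yaw":0},{"grip":0.057,"x":0,"y":0,"z":0,"yaw":0},{"grip":0.065,"x":0,"y":0,"z":0,"yaw":0},{"grip":0.08,"x":0,"y":0,"z":0,"yaw":0},{"grip":0.091,"x":0,"y":0,"z":0,"yaw":0}]' 
python3 -m crank '[{"grip":0.091,"x":0,"y":0,"z":0,"yaw":0},{"grip":0.091,"x":0,"y":0,"z":-0.03,"yaw":0},{"grip":0.091,"x":0,"y":0,"z":-0.07,"yaw":0},{"grip":0.091,"x":0,"y":0,"z":-0.11,"yaw":0},{"grip":0.091,"x":0,"y":0,"z":-0.15,"yaw":0}]' 
python3 -m crank '[{"grip":0.091,"x":-0.02,"y":-0.03,"z":0,"yaw":0},{"grip":0.091,"x":-0.04,"y":-0.06,"z":0,"yaw":0},{"grip":0.091,"x":-0.06,"y":-0.09,"z":0,"yaw":0},{"grip":0.091,"x":-0.08,"y":-0.12,"z":0,"yaw":0},{"grip":0.091,"x":-0.1,"y":-0.15,"z":0,"yaw":0}]' 
python3 - <<'E'
from h import *
F={n:grab_frame(n)[:,:,::-1] for n in("scene","top")}
for n in F: cv2.imwrite(f"pics/c_{n}.png",F[n])
a=F["scene"][130:280,300:450];b=F["top"][210:320,110:270]
cv2.imwrite("pics/c.png",np.hstack([cv2.resize(a,(400,400),interpolation=cv2.INTER_CUBIC),cv2.resize(F["top"][220:320,180:280],(400,400),interpolation=cv2.INTER_CUBIC)]))
E
```

```text
time_s: 9.45
ee_pos: [523.1, 170.1, 91.9]
ee_rot: [180.0, 0.0, 164.0]
force: [0.3, 0.5, -0.5]
gripper_width: 74.2
gripper_force: 0.0
time_s: 9.87
ee_pos: [522.5, 170.0, 243.5]
ee_rot: [-180.0, -0.0, 164.0]
force: [1.1, 0.2, -0.1]
gripper_width: 91.0
gripper_force: 0.0
time_s: 10.28
ee_pos: [578.0, -3.1, 242.2]
ee_rot: [180.0, 0.0, 164.0]
force: [0.9, 1.5, -0.2]
gripper_width: 91.0
gripper_force: 0.0
```

View pics/c.png

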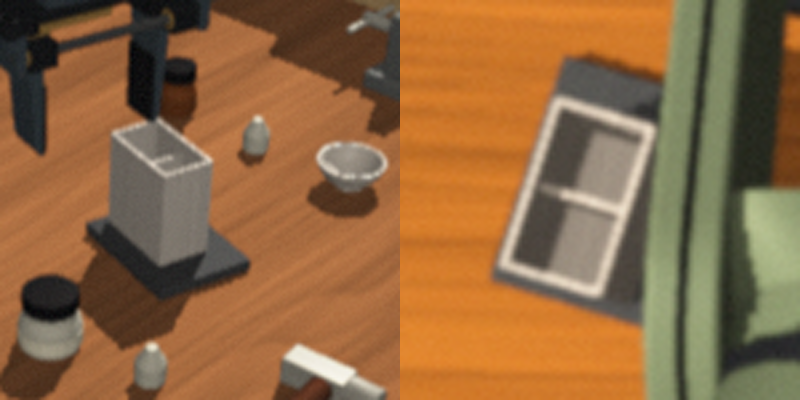

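The pot stands upright and free on the plate, with its rim corners in the top view near (219,244), (244.5,252), (231,294) and (205,287). Next I'll fit the rim and the punches, checking the cameras against the known release line.

```bash
cat > fit.py <<'E'
from h import *
from scipy.optimize import minimize
def punch(n,img,x0,y0):
    hsv=cv2.cvtColor(img,cv2.COLOR_BGR2HSV); 
    q0=proj(n,[x0,y0,17])[0].astype(int); R=16
    w=np.zeros(img.shape[:2],bool); w[q0[1]-R:q0[1]+R,q0[0]-R:q0[0]+R]=1
    g=w&(hsv[...,1]<95)&(hsv[...,2]>70)
    nl,lab,st,ce=cv2.connectedComponentsWithStats(g.astype(np.uint8))
    i=min(range(1,nl),key=lambda i:np.hypot(*(ce[i]-q0))-0.02*st[i,4]); g=lab==i
    t=np.linspace(0,2*np.pi,24)
    def sil(x,y):
        P=np.array([[x+r*np.cos(a),y+r*np.sin(a),z] for r,z in((14,0),(14,18),(5,34)) for a in t])
        M=np.zeros((img.shape[0],img.shape[1]),np.uint8)
        cv2.fillConvexPoly(M,cv2.convexHull((proj(n,P)*16).round().astype(np.int32)),1,shift=4); return M.astype(bool)
    c=min(((np.hypot(*(np.argwhere(sil(x,y)).mean(0)-np.argwhere(g).mean(0))),x,y) for x in np.arange(x0-15,x0+16,1.5) for y in np.arange(y0-15,y0+16,1.5)))
    M=sil(c[1],c[2]); return np.round(c[1:],1),"area seen/model",int(g.sum()),int(M.sum())
if __name__=="__main__":
    T=cv2.imread("pics/top0.png");S=cv2.imread("pics/c_scene.png")
    for p in((636,16),(468,379)):
        for n,i in(("top",T),("scene",S)): print(n,*punch(n,i,*p))
    Pt=[(218.75,244.25),(244.5,251.75),(231.25,294.25),(205,287)];Ps=[(342,179.5),(360,175),(379.5,190),(363,196.75)]
    a=np.radians(-16);m=np.array([np.cos(a),np.sin(a)]);l=np.array([-m[1],m[0]])
    print("release lateral",l@[522.9,170.1],"along",m@[522.9,170.1])
    for n,q in(("top",Pt),("scene",Ps)):
        X=np.array([at(n,p,108)[:2] for p in q]);c=X.mean(0);e=np.roll(X,-1,0)-X
        print(n,"pot c",c.round(1),"lat",l@c,"along",m@c,np.linalg.norm(e,axis=1).round(0),np.degrees(np.arctan2(e[:,1],e[:,0])).round(1))
E
python3 fit.py
```

```text
top [633.  22.] area seen/model 116 165
scene [633.  19.] area seen/model 168 199
top [465. 385.] area seen/model 132 187
scene [465. 382.] area seen/model 115 139
release lateral 307.6413878358169 along 455.7578265816754
top pot c [507.4 173. ] lat 306.1504334387363 along 440.0706640953096 [54. 87. 54. 88.] [-105.6  164.7   75.6  -15.4]
scene pot c [512.7 170.8] lat 305.49082034985895 along 445.7367736320846 [50. 82. 51. 91.] [ 69.9 -15.7 -99.8 163.9]
```

The two cameras agree to 3 mm: punch_1 at (633,20.5), punch_2 at (465,383.5), pot centre about (508,173). Along the release line they are within 1.5–2 mm of the gripper. Next is punch_1.

```bash

python3 -m crank '[{"grip":0.091,"x":-0.012,"y":0.009,"z":0.02,"yaw":0},{"grip":0.091,"x":-0.024,"y":0.018,"z":0.05,"yaw":0},{"grip":0.091,"x":-0.036,"y":0.028,"z":0.08,"yaw":0},{"grip":0.091,"x":-0.047,"y":0.0366,"z":0.11,"yaw":0},{"grip":0.091,"x":-0.047,"y":0.0366,"z":0.14,"yaw":0}]' 
python3 - <<'E'
from h import *
for _ in range(4): grab_frame("top"); print(state()["ee_pos"].round(1))
im=grab_frame("top")[:,:,::-1];cv2.imwrite("pics/d_top.png",im)
E
```

```text
time_s: 10.8
ee_pos: [635.3, 22.3, 100.6]
ee_rot: [179.9, 0.2, 164.1]
force: [0.6, -1.0, -1.3]
gripper_width: 91.1
gripper_force: 0.0
[629.8  21.8  93.9]
[629.4  21.5  96.5]
[631.2  21.3  99.7]
[632.8  21.1 102.1]
```

```bash

python3 -m crank '[{"grip":0.091,"x":0,"y":0,"z":0.02,"yaw":0},{"grip":0.091,"x":0,"y":0,"z":0.045,"yaw":0},{"grip":0.091,"x":0,"y":0,"z":0.065,"yaw":0},{"grip":0.07,"x":0,"y":0,"z":0.077,"yaw":0},{"grip":0.05,"x":0,"y":0,"z":0.083,"yaw":0}]' 
python3 -m crank '[{"grip":0.04,"x":0,"y":0,"z":0,"yaw":0},{"grip":0.03,"x":0,"y":0,"z":0,"yaw":0},{"grip":0.022,"x":0,"y":0,"z":0,"yaw":0},{"grip":0.022,"x":0,"y":0,"z":0,"yaw":0},{"grip":0.022,"x":0,"y":0,"z":0,"yaw":0}]' 10
python3 -m crank '[{"grip":0.022,"x":0,"y":0,"z":0,"yaw":0},{"grip":0.022,"x":0,"y":0,"z":0,"yaw":0},{"grip":0.022,"x":0,"y":0,"z":-0.005,"yaw":0},{"grip":0.022,"x":0,"y":0,"z":-0.02,"yaw":0},{"grip":0.022,"x":0,"y":0,"z":-0.05,"yaw":0}]' 10
python3 -m crank '[{"grip":0.022,"x":0,"y":0,"z":-0.03,"yaw":0},{"grip":0.022,"x":0,"y":0,"z":-0.06,"yaw":0},{"grip":0.022,"x":0,"y":0,"z":-0.09,"yaw":0},{"grip":0.022,"x":0,"y":0,"z":-0.11,"yaw":0},{"grip":0.022,"x":0,"y":0,"z":-0.12,"yaw":0}]' 10
python3 - <<'E'
from h import *
for _ in range(3): cv2.imwrite("pics/d_scene.png",grab_frame("scene")[:,:,::-1]); 
s=state();print(s["ee_pos"].round(1),s["gripper_width"])
# rim: fit the pot's rim in the top picture by edge strength
im=cv2.imread("pics/d_top.png");G=cv2.GaussianBlur(cv2.cvtColor(im,cv2.COLOR_BGR2GRAY).astype(np.float32),(0,0),0.8)
def ring(cx,cy,a,r,half):
    m=np.array([np.cos(a),np.sin(a)]);l=np.array([-m[1],m[0]]);u=np.linspace(-1,1,40);A,B=half
    P=[np.array([cx,cy])+x*m+y*l for x,y in [(A*t,B) for t in u]+[(A*t,-B) for t in u]+[(A,B*t) for t in u]+[(-A,B*t) for t in u]+[(0,B*t*.9) for t in u]]
    q=proj("top",np.c_[np.array(P),np.full(len(P),108.)]).astype(np.float32)
    return cv2.remap(G,q[:,0],q[:,1],cv2.INTER_LINEAR).mean()
c=sorted(((ring(x,y,np.radians(d),0,(42.5,24.5)),x,y,d) for x in np.arange(498,520,1.) for y in np.arange(163,183,1.) for d in(-18,-17,-16,-15,-14)),reverse=True)
for k in c[:4]: print(np.round(k,1))
E
```

```text
time_s: 11.47
ee_pos: [633.3, 20.7, 19.4]
ee_rot: [180.0, 0.1, 164.0]
force: [-0.5, -0.0, 0.4]
gripper_width: 80.5
gripper_force: 0.0
time_s: 11.88
ee_pos: [633.7, 20.7, 20.0]
ee_rot: [180.0, 0.1, 164.0]
force: [-0.2, 0.1, -0.2]
gripper_width: 47.0
gripper_force: 0.0
time_s: 12.3
ee_pos: [630.4, 20.7, 66.3]
ee_rot: [-179.9, -0.4, 164.0]
force: [0.1, 0.0, 0.6]
gripper_width: 26.9
gripper_force: 10.0
time_s: 12.72
ee_pos: [634.4, 20.7, 192.9]
ee_rot: [179.9, 0.3, 164.0]
force: [1.0, 0.4, -0.3]
gripper_width: 27.3
gripper_force: 10.0
[632.9  20.7 188.9] 27.420318429867702
[185.1 509.  176.  -16. ]
[184.9 509.  176.  -15. ]
[184.8 509.  175.  -16. ]
[184.6 509.  176.  -17. ]
```

Punch_1 is held, with the fingers at 27.3 mm. I'll take it over the near pocket and check how it hangs.

```bash

python3 -m crank '[{"grip":0.022,"x":0.015,"y":0.012,"z":0,"yaw":0},{"grip":0.022,"x":0.045,"y":0.036,"z":0,"yaw":0},{"grip":0.022,"x":0.075,"y":0.06,"z":0,"yaw":0},{"grip":0.022,"x":0.105,"y":0.085,"z":0,"yaw":0},{"grip":0.022,"x":0.128,"y":0.104,"z":0,"yaw":0}]' 10
python3 -m crank '[{"grip":0.022,"x":0.008,"y":0.006,"z":0,"yaw":0},{"grip":0.022,"x":0.012,"y":0.009,"z":0.005,"yaw":0},{"grip":0.022,"x":0.012,"y":0.009,"z":0.02,"yaw":0},{"grip":0.022,"x":0.012,"y":0.009,"z":0.035,"yaw":0},{"grip":0.022,"x":0.012,"y":0.009,"z":0.04,"yaw":0}]' 10
python3 - <<'E'
from h import *
for _ in range(4): im=grab_frame("scene")
s=state();p=s["ee_pos"];print(p.round(1),round(s["gripper_width"],1));cv2.imwrite("pics/e_scene.png",im[:,:,::-1])
E
python3 - <<'E'
from h import *
# held height from lift-off frame d_scene: blob column below tip centre
im=cv2.imread("pics/d_scene.png");hsv=cv2.cvtColor(im,cv2.COLOR_BGR2HSV)
p=np.array([632.9,20.7,188.9])
q=proj("scene",[p-[0,0,14],p-[0,0,19],p-[0,0,24],p-[0,0,32]]);print(q.round(1).tolist())
u=int(round(q[0,0]))
for v in range(int(q[0,1])-12,int(q[0,1])+24): print(v,hsv[v,u-3:u+4:3,1:].tolist())
E
```

```text
time_s: 13.28
ee_pos: [535.5, 157.3, 186.4]
ee_rot: [-179.9, -0.3, 164.0]
force: [0.9, 0.5, -0.4]
gripper_width: 27.0
gripper_force: 10.0
time_s: 13.7
ee_pos: [528.4, 166.4, 145.6]
ee_rot: [-179.8, -0.2, 164.0]
force: [-0.6, 0.2, -1.6]
gripper_width: 27.2
gripper_force: 10.0
[530.2 167.2 148.8] 27.1
[[360.0, 204.8], [359.9, 206.8], [359.7, 208.9], [359.6, 212.1]]
192 [[54, 47], [36, 112], [40, 19]]
193 [[41, 44], [39, 119], [17, 46]]
194 [[61, 46], [36, 120], [38, 100]]
195 [[50, 46], [38, 121], [35, 133]]
196 [[43, 47], [38, 128], [35, 131]]
197 [[58, 48], [34, 136], [38, 135]]
198 [[39, 46], [36, 141], [35, 139]]
199 [[51, 45], [34, 142], [36, 142]]
200 [[55, 46], [34, 141], [38, 141]]
201 [[58, 44], [34, 144], [34, 142]]
202 [[55, 46], [35, 144], [35, 140]]
203 [[49, 42], [33, 145], [32, 143]]
204 [[67, 46], [36, 142], [35, 140]]
205 [[45, 40], [35, 132], [34, 134]]
206 [[44, 41], [35, 130], [35, 130]]
207 [[71, 43], [35, 132], [36, 127]]
208 [[58, 44], [36, 134], [32, 126]]
209 [[52, 44], [34, 135], [38, 128]]
210 [[23, 55], [37, 131], [34, 126]]
211 [[24, 85], [33, 130], [34, 126]]
212 [[31, 106], [33, 122], [33, 125]]
213 [[33, 108], [37, 117], [34, 129]]
214 [[34, 105], [29, 113], [32, 129]]
215 [[35, 109], [32, 112], [35, 130]]
216 [[32, 104], [31, 115], [36, 127]]
217 [[33, 108], [34, 119], [31, 130]]
218 [[32, 104], [31, 116], [34, 129]]
219 [[38, 108], [37, 117], [33, 130]]
220 [[31, 107], [29, 116], [35, 131]]
221 [[36, 107], [35, 123], [35, 123]]
222 [[35, 108], [36, 122], [34, 129]]
223 [[36, 105], [34, 120], [31, 131]]
224 [[31, 108], [36, 121], [36, 129]]
225 [[36, 106], [34, 121], [30, 127]]
226 [[35, 102], [37, 124], [30, 128]]
227 [[29, 87], [32, 126], [34, 121]]
```

```bash

python3 -m crank '[{"grip":0.022,"x":0,"y":0.001,"z":0.006,"yaw":0},{"grip":0.022,"x":0,"y":0.001,"z":0.012,"yaw":0},{"grip":0.022,"x":0,"y":0.001,"z":0.018,"yaw":0},{"grip":0.022,"x":0,"y":0.001,"z":0.022,"yaw":0},{"grip":0.022,"x":0,"y":0.001,"z":0.023,"yaw":0}]' 10
python3 - <<'E'
from h import *
im=wrench(3);print(state()["ee_pos"].round(1));t=grab_frame("top")
o=np.hstack([cv2.resize(im[125:225,310:410,::-1],(400,400),interpolation=cv2.INTER_CUBIC),cv2.resize(t[220:320,180:280,::-1],(400,400),interpolation=cv2.INTER_CUBIC)])
cv2.imwrite("pics/f.png",o)
E
```

```text
time_s: 14.32
ee_pos: [529.2, 168.6, 124.9]
ee_rot: [-179.9, -0.1, 164.0]
force: [-0.3, 0.7, -0.7]
gripper_width: 27.1
gripper_force: 10.0
F [ 0.06 -0.11 -0.36] T.y [ 0.006 -0.042 -0.006] w 27.0 gf 9.992510332376696 z 125.9
[529.9 168.8 125.9]
```

View pics/f.png

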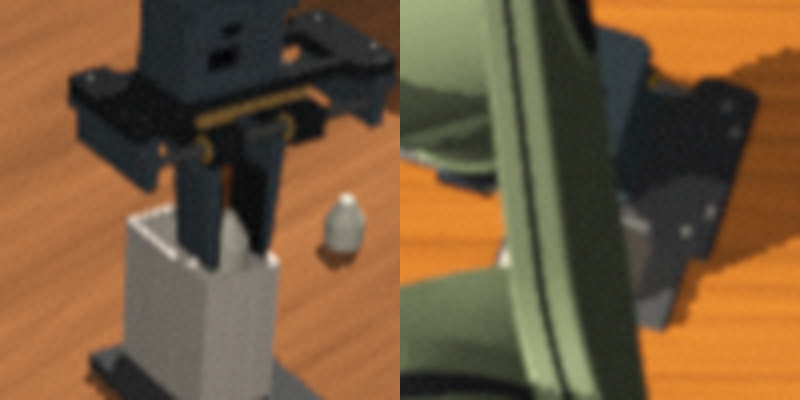

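The last picture shows punch_1 held just in the mouth of the +x-side pocket, clear of the rim, with no contact force. I'll release it and go to punch_2.

```bash

python3 -m crank '[{"grip":0.035,"x":0,"y":0,"z":0,"yaw":0},{"grip":0.045,"x":0,"y":0,"z":0,"yaw":0},{"grip":0.06,"x":0,"y":0,"z":0,"yaw":0},{"grip":0.06,"x":0,"y":0,"z":0,"yaw":0},{"grip":0.06,"x":0,"y":0,"z":0,"yaw":0}]' 
python3 -m crank '[{"grip":0.091,"x":0,"y":0,"z":-0.01,"yaw":0},{"grip":0.091,"x":0,"y":0,"z":-0.03,"yaw":0},{"grip":0.091,"x":0,"y":0,"z":-0.06,"yaw":0},{"grip":0.091,"x":0,"y":0,"z":-0.09,"yaw":0},{"grip":0.091,"x":0,"y":0,"z":-0.11,"yaw":0}]' 
python3 -m crank '[{"grip":0.091,"x":0.012,"y":0.019,"z":0,"yaw":0},{"grip":0.091,"x":0.03,"y":0.045,"z":0,"yaw":0},{"grip":0.091,"x":0.05,"y":0.075,"z":0,"yaw":0},{"grip":0.091,"x":0.07,"y":0.107,"z":0,"yaw":0},{"grip":0.091,"x":0.09,"y":0.139,"z":0,"yaw":0}]' 
python3 -m crank '[{"grip":0.091,"x":0.016,"y":0.025,"z":0.02,"yaw":0},{"grip":0.091,"x":0.0316,"y":0.0495,"z":0.05,"yaw":0},{"grip":0.091,"x":0.0316,"y":0.0495,"z":0.09,"yaw":0},{"grip":0.091,"x":0.0316,"y":0.0495,"z":0.12,"yaw":0},{"grip":0.091,"x":0.0316,"y":0.0495,"z":0.13,"yaw":0}]' 
python3 - <<'E'
from h import *
for _ in range(4): t=grab_frame("top")
s=state();print(s["ee_pos"].round(1));t=t[:,:,::-1];cv2.imwrite("pics/g_top.png",t)
hsv=cv2.cvtColor(np.ascontiguousarray(t),cv2.COLOR_BGR2HSV)
# pocket contents: print brightness patch map along pocket axes, floor z=15
a=np.radians(-16);m=np.array([np.cos(a),np.sin(a),0]);l=np.array([-m[1],m[0],0]);c=442*m+307.6*l
o=cv2.imread("pics/d_top.png")
for nm,im in(("before",o),("after",t)):
    print(nm)
    for y in range(-20,21,8): print([int(im[tuple(proj("top",c+x*m+y*l+[0,0,20])[0].round().astype(int)[::-1])].mean()) for x in range(-39,40,6)])
E
```

```text
time_s: 14.93
ee_pos: [529.9, 168.8, 126.1]
ee_rot: [180.0, 0.0, 164.0]
force: [-0.8, -0.8, -1.1]
gripper_width: 57.3
gripper_force: 0.0
time_s: 15.35
ee_pos: [530.7, 169.1, 239.7]
ee_rot: [179.9, 0.2, 164.0]
force: [0.2, 0.7, -0.4]
gripper_width: 89.6
gripper_force: 0.0
time_s: 15.77
ee_pos: [481.0, 328.5, 237.1]
ee_rot: [179.9, 0.1, 164.0]
force: [0.2, -0.1, 0.3]
gripper_width: 90.9
gripper_force: 0.0
time_s: 16.18
ee_pos: [462.1, 382.3, 101.8]
ee_rot: [-179.6, -0.3, 164.1]
force: [-0.8, -0.7, -0.2]
gripper_width: 91.2
gripper_force: 0.0
[466.1 384.1 108. ]
before
[118, 117, 117, 118, 116, 115, 112, 113, 112, 109, 110, 104, 104, 105]
[85, 81, 84, 80, 94, 95, 94, 86, 85, 88, 103, 124, 131, 131]
[199, 173, 184, 184, 194, 198, 191, 225, 177, 177, 190, 190, 169, 141]
[149, 146, 147, 150, 147, 148, 134, 217, 148, 152, 149, 150, 151, 130]
[155, 149, 149, 151, 152, 148, 135, 222, 149, 150, 151, 152, 151, 129]
[151, 141, 142, 141, 134, 138, 121, 211, 144, 143, 143, 144, 135, 120]
after
[68, 70, 70, 70, 73, 70, 66, 71, 70, 71, 70, 72, 74, 72]
[85, 75, 76, 75, 92, 91, 93, 82, 80, 80, 73, 74, 89, 88]
[193, 169, 181, 177, 188, 193, 189, 222, 163, 144, 164, 159, 162, 183]
[147, 143, 143, 142, 145, 143, 124, 211, 129, 110, 117, 122, 93, 103]
[153, 144, 147, 143, 144, 147, 124, 197, 145, 115, 106, 113, 109, 113]
[143, 136, 142, 141, 130, 136, 107, 132, 138, 138, 131, 128, 131, 120]
```

In the top picture only the +x pocket's floor changed, so punch_1 is in. Now I'll pick up punch_2.

```bash

python3 -m crank '[{"grip":0.091,"x":0,"y":0,"z":0.02,"yaw":0},{"grip":0.091,"x":0,"y":0,"z":0.045,"yaw":0},{"grip":0.091,"x":0,"y":0,"z":0.07,"yaw":0},{"grip":0.07,"x":0,"y":0,"z":0.082,"yaw":0},{"grip":0.05,"x":0,"y":0,"z":0.088,"yaw":0}]' 
python3 -m crank '[{"grip":0.04,"x":0,"y":0,"z":0,"yaw":0},{"grip":0.03,"x":0,"y":0,"z":0,"yaw":0},{"grip":0.022,"x":0,"y":0,"z":0,"yaw":0},{"grip":0.022,"x":0,"y":0,"z":0,"yaw":0},{"grip":0.022,"x":0,"y":0,"z":0,"yaw":0}]' 10
python3 -m crank '[{"grip":0.022,"x":0,"y":0,"z":0,"yaw":0},{"grip":0.022,"x":0,"y":0,"z":0,"yaw":0},{"grip":0.022,"x":0,"y":0,"z":0,"yaw":0},{"grip":0.022,"x":0,"y":0,"z":-0.005,"yaw":0},{"grip":0.022,"x":0,"y":0,"z":-0.02,"yaw":0}]' 10
python3 -m crank '[{"grip":0.022,"x":0,"y":0,"z":-0.03,"yaw":0},{"grip":0.022,"x":0,"y":0,"z":-0.07,"yaw":0},{"grip":0.022,"x":0,"y":0,"z":-0.11,"yaw":0},{"grip":0.022,"x":0,"y":0,"z":-0.14,"yaw":0},{"grip":0.022,"x":0,"y":0,"z":-0.15,"yaw":0}]' 10
python3 - <<'E'
from h import *
for _ in range(4): im=grab_frame("scene")
s=state();p=s["ee_pos"];print(p.round(1),round(s["gripper_width"],1))
im=im[:,:,::-1];cv2.imwrite("pics/h_scene.png",im);hsv=cv2.cvtColor(np.ascontiguousarray(im),cv2.COLOR_BGR2HSV)
q=proj("scene",[p-[0,0,14+k] for k in(0,5,10)]);print(q.round(1).tolist())
u=int(round(q[0,0]))
print([hsv[v,u,1:].tolist() for v in range(int(q[0,1])-8,int(q[0,1])+14)])
q=proj("scene",[465,383,17])[0].astype(int);print("old spot",hsv[q[1]-4:q[1]+5:4,q[0],1:].tolist())
E
```

```text
time_s: 16.8
ee_pos: [465.7, 383.6, 18.6]
ee_rot: [179.9, 0.0, 164.0]
force: [0.3, -0.3, -0.5]
gripper_width: 80.1
gripper_force: 0.0
time_s: 17.22
ee_pos: [465.4, 384.0, 19.2]
ee_rot: [179.9, 0.1, 164.0]
force: [-0.2, 0.8, -1.3]
gripper_width: 47.0
gripper_force: 0.0
time_s: 17.63
ee_pos: [463.4, 382.4, 36.4]
ee_rot: [-179.8, -0.2, 164.0]
force: [0.4, -0.1, 0.3]
gripper_width: 27.4
gripper_force: 10.0
time_s: 18.05
ee_pos: [466.7, 385.0, 194.1]
ee_rot: [179.5, 0.3, 164.0]
force: [0.0, 0.3, 0.6]
gripper_width: 27.2
gripper_force: 10.0
[464.  382.8 186.5] 27.2
[[400.6, 126.8], [400.4, 128.6], [400.3, 130.3]]
[[34, 90], [33, 99], [36, 105], [33, 116], [35, 123], [35, 124], [36, 133], [33, 123], [35, 123], [33, 124], [36, 122], [35, 124], [47, 114], [108, 99], [158, 89], [156, 88], [159, 82], [147, 87], [161, 84], [160, 86], [154, 86], [156, 88]]
old spot [[156, 190], [158, 189], [157, 183]]
```

Punch_2 is held and its old spot is bare wood. I'll move over the other pocket.

```bash

python3 -m crank '[{"grip":0.022,"x":-0.006,"y":-0.015,"z":0,"yaw":0},{"grip":0.022,"x":-0.02,"y":-0.048,"z":0,"yaw":0},{"grip":0.022,"x":-0.034,"y":-0.081,"z":0,"yaw":0},{"grip":0.022,"x":-0.048,"y":-0.115,"z":0,"yaw":0},{"grip":0.022,"x":-0.062,"y":-0.149,"z":0,"yaw":0}]' 10
python3 -m crank '[{"grip":0.022,"x":-0.01,"y":-0.025,"z":0,"yaw":0},{"grip":0.022,"x":-0.017,"y":-0.0406,"z":0.005,"yaw":0},{"grip":0.022,"x":-0.017,"y":-0.0406,"z":0.02,"yaw":0},{"grip":0.022,"x":-0.017,"y":-0.0406,"z":0.035,"yaw":0},{"grip":0.022,"x":-0.017,"y":-0.0406,"z":0.04,"yaw":0}]' 10
python3 - <<'E'
from h import *
for _ in range(4): grab_frame("top");print(state()["ee_pos"].round(1))
E
```

```text
time_s: 18.67
ee_pos: [481.9, 220.4, 185.5]
ee_rot: [-179.8, -0.2, 164.1]
force: [-0.1, -0.2, -0.8]
gripper_width: 27.0
gripper_force: 10.0
time_s: 19.08
ee_pos: [486.0, 177.3, 144.2]
ee_rot: [-179.7, -0.4, 164.0]
force: [-0.4, -0.2, -0.5]
gripper_width: 27.5
gripper_force: 10.0
[486.1 177.8 144.3]
[486.9 178.4 145.6]
[487.8 178.9 146.8]
[488.4 179.3 147.6]
```

```bash

python3 -m crank '[{"grip":0.022,"x":0,"y":0,"z":0.006,"yaw":0},{"grip":0.022,"x":0,"y":0,"z":0.012,"yaw":0},{"grip":0.022,"x":0,"y":0,"z":0.018,"yaw":0},{"grip":0.022,"x":0,"y":0,"z":0.021,"yaw":0},{"grip":0.022,"x":0,"y":0,"z":0.022,"yaw":0}]' 10
python3 - <<'E'
from h import *
wrench(4);print(state()["ee_pos"].round(1))
E
```

```text
time_s: 19.7
ee_pos: [488.1, 179.4, 125.1]
ee_rot: [-180.0, -0.1, 164.0]
force: [1.0, -0.1, -0.4]
gripper_width: 27.9
gripper_force: 10.0
F [ 0.12  0.37 -0.28] T.y [ 0.046  0.054 -0.025 -0.026] w 27.1 gf 9.999036625376903 z 126.1
[488.7 179.6 126.1]
```

No contact force, and the position is as planned. I'll release, rise and swing clear.

```bash

python3 -m crank '[{"grip":0.035,"x":0,"y":0,"z":0,"yaw":0},{"grip":0.045,"x":0,"y":0,"z":0,"yaw":0},{"grip":0.06,"x":0,"y":0,"z":0,"yaw":0},{"grip":0.06,"x":0,"y":0,"z":0,"yaw":0},{"grip":0.06,"x":0,"y":0,"z":0,"yaw":0}]' 
python3 -m crank '[{"grip":0.091,"x":0,"y":0,"z":-0.01,"yaw":0},{"grip":0.091,"x":0,"y":0,"z":-0.03,"yaw":0},{"grip":0.091,"x":0,"y":0,"z":-0.06,"yaw":0},{"grip":0.091,"x":0,"y":0,"z":-0.09,"yaw":0},{"grip":0.091,"x":0,"y":0,"z":-0.12,"yaw":0}]' 
python3 -m crank '[{"grip":0.091,"x":0.012,"y":0.03,"z":0,"yaw":0},{"grip":0.091,"x":0.024,"y":0.065,"z":0,"yaw":0},{"grip":0.091,"x":0.036,"y":0.1,"z":0,"yaw":0},{"grip":0.091,"x":0.05,"y":0.14,"z":0,"yaw":0},{"grip":0.091,"x":0.065,"y":0.18,"z":0,"yaw":0}]' 
python3 - <<'E'
from h import *
for _ in range(4): t=grab_frame("top"); sc=grab_frame("scene")
t=t[:,:,::-1];sc=sc[:,:,::-1];cv2.imwrite("pics/i_top.png",t);cv2.imwrite("pics/i_scene.png",sc);print(state()["ee_pos"].round(1))
a=np.radians(-16);m=np.array([np.cos(a),np.sin(a),0]);l=np.array([-m[1],m[0],0]);c=442*m+307.6*l
for nm in("g","i"):
    im=cv2.imread(f"pics/{nm}_top.png");print(nm)
    for y in range(-20,21,8): print([int(im[tuple(proj("top",c+x*m+y*l+[0,0,20])[0].round().astype(int)[::-1])].mean()) for x in range(-39,40,6)])
b0=cv2.imread("pics/c_scene.png").astype(int)
for nm,n,uv in(("disc","top",(319,301)),("tub","top",(313,258)),("dish","top",(134,241)),("jar","top",(125,343)),("hammer","top",(267,164)),("tin","top",(510,352)),("block","top",(492,298)),("graver","top",(508,240))):
    r=cv2.imread("pics/top0.png").astype(np.float32);u,v=uv;T=r[v-12:v+12,u-12:u+12].astype(np.uint8)
    R=cv2.matchTemplate(np.ascontiguousarray(t[v-18:v+18,u-18:u+18]),T,cv2.TM_CCOEFF_NORMED);_,s,_,loc=cv2.minMaxLoc(R);print(nm,round(s,2),loc[0]-6,loc[1]-6)
E
```

```text
time_s: 20.32
ee_pos: [488.6, 179.5, 126.1]
ee_rot: [180.0, 0.0, 164.0]
force: [1.3, 0.3, 0.1]
gripper_width: 57.6
gripper_force: 0.0
time_s: 20.73
ee_pos: [488.3, 179.4, 248.0]
ee_rot: [180.0, 0.0, 164.0]
force: [0.7, -0.4, -0.1]
gripper_width: 89.5
gripper_force: 0.0
time_s: 21.15
ee_pos: [475.6, 370.2, 247.2]
ee_rot: [179.9, 0.1, 164.0]
force: [0.7, 0.0, -0.3]
gripper_width: 91.3
gripper_force: 0.0
[476.  367.2 246.4]
g
[68, 70, 70, 70, 73, 70, 66, 71, 70, 71, 70, 72, 74, 72]
[85, 75, 76, 75, 92, 91, 93, 82, 80, 80, 73, 74, 89, 88]
[193, 169, 181, 177, 188, 193, 189, 222, 163, 144, 164, 159, 162, 183]
[147, 143, 143, 142, 145, 143, 124, 211, 129, 110, 117, 122, 93, 103]
[153, 144, 147, 143, 144, 147, 124, 197, 145, 115, 106, 113, 109, 113]
[143, 136, 142, 141, 130, 136, 107, 132, 138, 138, 131, 128, 131, 120]
i
[70, 70, 67, 68, 71, 70, 71, 69, 71, 70, 71, 69, 71, 73]
[80, 76, 73, 71, 88, 93, 94, 78, 77, 78, 73, 72, 77, 78]
[189, 149, 157, 153, 167, 170, 186, 221, 160, 142, 163, 121, 116, 127]
[144, 119, 113, 133, 120, 97, 128, 209, 125, 109, 113, 120, 91, 101]
[148, 135, 108, 113, 98, 126, 127, 215, 145, 116, 107, 113, 109, 112]
[145, 134, 135, 131, 128, 132, 113, 160, 134, 136, 130, 123, 128, 118]
disc 0.96 0 0
tub 0.82 0 -1
dish 1.0 0 0
jar 0.98 0 0
hammer 1.0 0 0
tin 0.99 0 0
block 0.14 0 0
graver 0.79 5 4
```

Both pockets now show a punch. The block and graver scores are low, which could be a shadow or the arm in the way, so I'll check them in the scene camera.

```bash
python3 - <<'E'
import cv2,numpy as np
a=cv2.imread("pics/scene0.png");b=cv2.imread("pics/i_scene.png")
for nm,(u,v) in dict(block=(156,318),graver=(175,368),graverR=(210,375),tin=(111,298),tub=(318,250),disc=(288,243),dish=(431,192),jar=(366,160),hammer=(425,272)).items():
    T=a[v-14:v+14,u-14:u+14];R=cv2.matchTemplate(b[v-20:v+20,u-20:u+20],T,cv2.TM_CCOEFF_NORMED);_,s,_,l=cv2.minMaxLoc(R);print(nm,round(s,2),l[0]-6,l[1]-6)
c=cv2.imread("pics/c_scene.png");T=c[170:240,338:384];R=cv2.matchTemplate(b[160:250,328:394],T,cv2.TM_CCOEFF_NORMED);print("pot",cv2.minMaxLoc(R)[1],cv2.minMaxLoc(R)[3])
print("punch_1 old spot",b[262:274:4,356].tolist())
E
```

```text
block 0.31 4 6
graver 0.81 -6 5
graverR 0.46 0 0
tin 0.9 0 0
tub 0.88 1 0
disc 0.7 0 -2
dish 1.0 0 0
jar 0.99 0 0
hammer 1.0 0 0
pot 0.9353698492050171 (10, 10)
punch_1 old spot [[32, 52, 84], [30, 52, 82], [32, 54, 84]]
```

```bash
python3 - <<'E'
import cv2,numpy as np
a=cv2.imread("pics/scene0.png")
def E(x): return cv2.Canny(cv2.GaussianBlur(x,(0,0),.8),40,90).astype(np.float32)
def sat(x): return cv2.cvtColor(x,cv2.COLOR_BGR2HSV)[...,1]
for f in("b1","c_scene","h_scene","i_scene"):
    b=cv2.imread(f"pics/{f}.png")
    for nm,(u,v) in dict(block=(156,318),graver=(190,371)).items():
        o=[]
        for x in(a,b):
            s=sat(x)[v-22:v+22,u-50 if nm=="graver" else u-18:u+50 if nm=="graver" else u+18]; M=s<(90 if nm=="block" else 60); p=np.argwhere(M); o.append((len(p),p.mean(0).round(1).tolist()))
        T=a[v-14:v+14,u-14:u+14];R=cv2.matchTemplate(b[v-20:v+20,u-20:u+20],T,cv2.TM_CCOEFF_NORMED)
        print(f,nm,o,round(float(R.max()),2),"mean",a[v-20:v+20,u-20:u+20].mean().round(),b[v-20:v+20,u-20:u+20].mean().round())
E
```

```text
b1 block [(662, [22.2, 18.7]), (648, [22.2, 18.5])] 0.51 mean 78.0 83.0
b1 graver [(100, [23.7, 68.1]), (112, [24.1, 69.7])] 0.75 mean 104.0 90.0
c_scene block [(662, [22.2, 18.7]), (654, [22.2, 18.5])] 0.83 mean 78.0 91.0
c_scene graver [(100, [23.7, 68.1]), (98, [23.7, 67.8])] 1.0 mean 104.0 107.0
h_scene block [(662, [22.2, 18.7]), (642, [22.5, 18.5])] 0.34 mean 78.0 79.0
h_scene graver [(100, [23.7, 68.1]), (107, [23.5, 67.3])] 0.65 mean 104.0 87.0
i_scene block [(662, [22.2, 18.7]), (625, [22.7, 18.5])] 0.31 mean 78.0 86.0
i_scene graver [(100, [23.7, 68.1]), (122, [23.9, 68.9])] 0.43 mean 104.0 70.0
```

The block and graver have not moved: their masks sit in the same place, and only the arm's shadow changed. I'll hand the job in.

```bash
python3 -c "
from workcell import *
print(job_done())"
```

```text
the job is handed in; nothing more can be done
None
```

The pot stands upright and released on the plate with one punch in each pocket, the other objects I checked (disc included) were where they started, and the job was handed in at about 22 s of the 72 s allowed; no verdict came back.

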